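# Gauge the press spindle's thread with the 10 mm comb leaf

### The job

Check the thread of the press spindle clamped in the V-blocks: take the red-handled thread comb leaf out of the plywood holder, feel its teeth into the thread along the top of the spindle until it sits fully home and flat along its whole edge, and keep it pressed there lightly for about a second. Never force it with more than 25 N, for that bruises the thread. Then hang the leaf back upright in the slot it came from, and leave the blue leaf, the pliers and the buckle alone.

Things in the scene. Friction and masses are not known exactly. Their poses are not given: they have to be found in the camera images.
- leaf10: Thread comb leaf, 10 mm pitch, the one to use: steel blade 52 mm long (x), 4 thick (y), 17 high (z), red plastic handle on top. Origin: middle of the blade's lower edge, between the teeth. Five tapered teeth at x = -20 to 20 mm stand 5 mm below it (4.6 wide at the edge, 3.8 at the tip). 50 to 100 g. It starts upright, teeth down, in either slot. Symmetrical: fits either way round.
- leaf10_grip (a point): Point 40 mm straight above leaf10's origin, in its red handle, where to pinch it from above across its thickness. The handle is 44 mm long (x), 18 thick (y), from 17 to 51 mm above the origin.
- leaf10_end_a (a point): Point on leaf10's lower blade edge, x = -25 mm, y = 0, z = 0 of the leaf. Seated (leaf upright, its x along the spindle, teeth in the grooves) the lower edge rests on the crests, level with thread_top; with teeth standing on crests it is 5 mm higher. Clearance 0.4 mm a flank. Steel on steel, friction 0.5 to 0.7. Press about 5 to 15 N; over 25 N bruises.
- leaf10_end_b (a point): Point on leaf10's lower blade edge, at x = +25 mm, y = 0, z = 0 of the leaf.
- leaf8: Comb leaf for 8 mm pitch (six teeth 4 mm high), blade and handle the same sizes but a blue handle; it hangs in the other slot, 76 mm away. Same axes as leaf10. Bystander, loose.
- holder: Fixed plywood holder, 190 x 110 x 40 mm (x, y, z); origin under its centre. The top sheet (upper face z = 40 mm, 6 thick, hollow below to z = 6) has two through slots, 60 mm along y and 9 mm wide, at x = -38 and +38 mm, y = 0. A leaf hangs with its x along a slot, blade through it and the underside of its handle resting on the sheet: leaf origin at z = 23 mm.
- vblocks: Fixed green plate (250 x 84 x 12 mm) with two steel V-blocks and yoke clamps (at x = -97 and +97 mm, up to 115 mm high), in which a steel press spindle is clamped fast. Origin at the centre of the plate's underside. The spindle's axis lies along x at y = 0, z = 60 mm; right-hand near-square thread, 36 mm diameter, 10 mm pitch, from x = -67 to 67 mm; its plain ends reach x = -137 and 147.
- thread_top (a point): On vblocks at x = 0, y = 0, z = 78 mm: height of the crests' top line, mid-thread. Crests 4.6 mm wide; grooves 5.5 deep, 5.4 wide at the mouth, 4.6 at the bottom. Where the crests fall along x differs each time by several mm and is NOT given by this pose: feel (or see) for it, within 35 mm of this point along x. Axes as vblocks.
- pliers: Red-handled long-nose pliers, 184 x 63 mm, 15 mm high, lying on the bench on the far side of the spindle; origin on the bench under its middle, x towards the nose. Bystander, loose.
- buckle: Steel belt buckle, 49 x 53 mm, 8 mm high, lying on the bench on the far side, between spindle and holder; origin under its middle. Bystander, loose.
Not all that is in view belongs to the job. Of the things that look like the leaf10, the larger one is meant.

How it is judged:
By the outcome, as a careful person would: the job done as asked, in the order asked, and still so for the second after the job is handed in, with the robot touching nothing.
It also fails if it takes over 67 s, if anything falls off the work surface, if the arm or the gripper's body presses on something with over 40 N, if the wrist force passes 120 N, or if a joint passes its speed limit or range.

### The arm

A 6-joint arm with a two-finger parallel gripper is mounted at the origin on the work surface. World frame = base frame: x ahead of the robot, y to its left, z up, the work surface at z = 0. Lengths are in m, angles in degrees, forces in N, time in s.
With the tool pointing down it reaches from about 0.375 to 0.9 m from the base axis. Payload 3.1 kg.
Tool frame: the origin (TCP) lies between the finger pads; the fingertips stand 22 mm ahead of it and the grasp point (between the pads) lies 3 mm ahead of it (bot.tip_extent is the distance from the TCP to the fingertips, in m); y points along the fingers, z is the direction in which the jaws open and shut, and the axes are right-handed (so a half turn about y gives the same grasp; the last joint's range is limited). The gripper opens to 87 mm and grips with 3 to 60 N. Pads are 19 mm wide; open, the fingers measure 117 mm over their backs; the gripper's body (75 mm by 190 mm) begins 51 mm behind the grasp point.
Start: joints at [54.975, 30.224, 82.088, -0, 67.689, -10.227], TCP at [0.262, 0.567, 0.245] pointing down, gripper open.
Joint ranges: [-176.69, 176.69], [-43.24, 126.21], [12.49, 139.97], [-82, 262], [0, 151.66], [-163.58, 163.58]. Speed limits (degrees/s): [159.86, 159.86, 180, 180, 180, 180].

### API

Orientations are given as a 3x3 rotation matrix whose columns are the frame's x, y, z axes.
In Python, from rig import bot, eyes, models gives the robot as it stands. The module is installed in compiled form; this text tells all that it offers.
- The arm moves only by the tool arm_command, never from a script. Its arguments are lists of equal length, an entry for each row: "translation": the shift along the tool's x, y, z each as a share of 0.08 m, from -1 to 1, a list of three; "rotation": the turn, a rotation vector about the tool's x, y, z each as a share of 60 degrees, from -1 to 1, a list of three; "grip": the closure, from -1 (fully open) to 1 (shut), so that 0 is half open. In form: {"translation": [[x, y, z], ...], "rotation": [[rx, ry, rz], ...], "grip": [grip, ...]}. A call has 1 to 5 rows; each row is the pose to reach, as a shift and turn from the pose commanded when the call began, along the tool's axes at that moment; what a row does not reach only later rows make up. A row lasts 1/10 s, in which the tool goes at most 50 mm and 8.59 degrees, less where a joint would pass 70% of its speed; a pose out of reach is approached as far as the arm can. A call with a number of a shift or a turn outside -1 to 1 is refused whole. A call with a gripper value outside its range is refused whole. The fingers move at their own pace and stop on an object; the grip force is fixed at half the most. Time passes only in rows, so rows that repeat a pose let the fingers close. It gives the time, the measured TCP pose, the force and the opening at its end, in the units of the state.
- bot.read_state(): the state, without advancing time (a new reading comes with each control period).
- eyes.capture(name): name is "side" or "top" or "wrist"; returns a dict with "image" (384x512x3 uint8, blue, green, red), "mtx" (3x3 intrinsics, pixels), "dist_coeffs" ([k1, k2, p1, p2, k3] as OpenCV has them; the pictures are not rectified), "rvec" (rotation vector, rad) and "tvec" (3), from world to camera coordinates, as OpenCV has them; the wrist camera has in their place "hand_eye" (4x4, takes a point from camera to tool coordinates, whose origin is the TCP and whose axes are the tool frame's). Camera axes: x right, y down, z forward; pixel columns grow to the right and rows downward; lengths in m; the calibration is good to about 2 mm. A picture is of the moment at which its call begins: read the wrist's pose just before it. There is no depth.
- bot.hand_in(): hands the job in, once; it reports no verdict.
Trained networks look in the newest picture that a camera, given by its name, has taken for a name from the list of things; names that differ only in an ending like _2 or _b are one class to them, and where a whole thing is asked for, a point or a joint stands for the part that bears it (a point fixed in the world has none). Each returns a list of dicts, best first, with "conf" (0 to 1); they miss things now and then, are a little off and sometimes report something else, mostly with a low value. They report only what shows in the picture. A call takes as long as a camera call. They do not tell look-alikes from the thing itself.
- models.recognise(camera, thing): "extent" ([left, top, right, bottom] as shares, 0 to 1, of the picture: columns of its width, rows of its height, round what is visible of it).
- models.spot_point(camera, thing): "point" ([column, row] as shares, 0 to 1, of the picture: columns of its width, rows of its height: a listed point, or the origin of a listed thing).
The state is a dict: "time_s": time; "joint_positions": joint angles; "qvel": joint speeds; "tau": joint torques, N m; "position": TCP position; "tcp_rot": TCP orientation; "force": force on the tool from outside, world axes, zero at the start; "moment": the same for the moment, N m; "opening": opening from 0.0 (shut) to 1.0 (fully open).
Only numpy, scipy, OpenCV 4.12 (cv2) and the standard library are available. Lean on these libraries where they do the work, as an engineer would, in place of code of your own. Each camera call takes 0.05 s, during which the arm holds its last target. There are 200 camera calls.

## Working session

There is one attempt and no reset: what is moved stays moved. The work goes in short steps, Python scripts to look and compute and a tool call to move; the robot and the scene stay as the last step left them, time stands still between calls to the robot, and variables do not carry over. Pictures are saved under pics/ and viewed, about 8 in all and at most 12, crops included, and the job is handed in when it is done.

Besides the shell and the picture viewer there is one more tool, called after "Call:" as name(argument=value, ...) on one line, values as JSON. arm_command: Moves the arm, as the interface text tells. Shift numbers are shares of 0.08 m and turn numbers shares of 60 degrees, none past 1 either way. Its arguments: {"type":"object","properties":{"translation":{"type":"array"},"rotation":{"type":"array"},"grip":{"type":"array"}},"required":["translation","rotation","grip"]}

```bash
mkdir -p pics; cat > h.py <<'E'
import numpy as np, cv2
from rig import bot, eyes, models
def cap(n):
    s=bot.read_state(); c=eyes.capture(n); 
    if n=="wrist":
        T=np.eye(4);T[:3,:3]=s["tcp_rot"];T[:3,3]=s["position"]; M=T@np.array(c["hand_eye"])
    else:
        R=cv2.Rodrigues(np.array(c["rvec"],float))[0];M=np.eye(4);M[:3,:3]=R.T;M[:3,3]=-R.T@np.array(c["tvec"],float).ravel()
    c["M"]=M; return c
def ray(c,px):
    u=cv2.undistortPoints(np.array([[px]],float),np.array(c["mtx"],float),np.array(c["dist_coeffs"],float)).ravel()
    d=c["M"][:3,:3]@np.array([u[0],u[1],1]); return c["M"][:3,3],d/np.linalg.norm(d)
def atz(c,px,z):
    o,d=ray(c,px); return o+d*(z-o[2])/d[2]
def proj(c,P):
    Mi=np.linalg.inv(c["M"]); r=cv2.Rodrigues(Mi[:3,:3])[0]
    return cv2.projectPoints(np.array(P,float).reshape(-1,1,3),r,Mi[:3,3],np.array(c["mtx"],float),np.array(c["dist_coeffs"],float))[0].reshape(-1,2)
def spot(cam,t,n=2): return [(np.round(np.array(d["point"])*[512,384],1),round(d["conf"],2)) for d in models.spot_point(cam,t)[:n]]
E
python3 - <<'E'
from h import *
np.set_printoptions(precision=4,suppress=True)
s=bot.read_state();print(s["time_s"],s["position"],s["tcp_rot"],s["force"],s["opening"],bot.tip_extent)
H={"leaf10_grip":.063,"leaf10":.023,"leaf8":.023,"holder":0,"vblocks":0,"thread_top":.078,"buckle":0,"pliers":0}
for n in ("top","side"):
    c=cap(n);cv2.imwrite(f"pics/{n}0.png",cv2.resize(c["image"],(800,600)))
    print(n,c["M"][:3,3])
    for t,z in H.items():
        for p,f in spot(n,t,3): print(t,p,f,atz(c,p,z))
E
```

```text
0.0 [0.2617 0.5668 0.2436] [[ 0.9078 -0.0012  0.4194]
 [-0.4194 -0.0017  0.9078]
 [-0.0004 -1.     -0.0021]] [ 0.5051 -0.4926  0.8384] 1.000126750625672 0.022
top [0.5144 0.0184 0.7681]
leaf10_grip [219.7 183.7] 0.65 [0.5732 0.0984 0.063 ]
leaf10_grip [154.2 193.3] 0.55 [0.5523 0.2309 0.063 ]
leaf10 [161.3 190.9] 0.71 [0.5598 0.2278 0.023 ]
leaf10 [225.4 187.4] 0.56 [0.5688 0.0907 0.023 ]
leaf10 [156.  228.9] 0.5 [0.4788 0.2368 0.023 ]
leaf8 [161.3 190.9] 0.71 [0.5598 0.2278 0.023 ]
leaf8 [225.4 187.4] 0.56 [0.5688 0.0907 0.023 ]
leaf8 [156.  228.9] 0.5 [0.4788 0.2368 0.023 ]
holder [159.9 209.3] 0.97 [0.5206 0.2362 0.    ]
holder [322.5 129.6] 0.71 [ 0.7009 -0.12    0.    ]
vblocks [352.3 202.6] 0.78 [ 0.5402 -0.1847  0.    ]
vblocks [226.7 129.9] 0.42 [0.6986 0.0921 0.    ]
thread_top [354.  204.4] 0.42 [ 0.5341 -0.1674  0.078 ]
buckle [230.2 130.2] 0.73 [0.698  0.0843 0.    ]
buckle [160.4 210. ] 0.49 [0.5191 0.2351 0.    ]
buckle [158.6 189.8] 0.27 [0.5635 0.2403 0.    ]
pliers [326.6 128.4] 0.66 [ 0.7037 -0.1291  0.    ]
side [0.5547 0.4769 0.526 ]
leaf10_grip [255.2 308.9] 0.85 [0.5608 0.2319 0.063 ]
leaf10_grip [252.  246.5] 0.62 [0.568 0.126 0.063]
leaf10 [305.2 328.7] 0.97 [0.4894 0.24   0.023 ]
leaf10 [257.2 319.5] 0.8 [0.5581 0.2274 0.023 ]
leaf10 [251.5 255.4] 0.64 [0.5695 0.1141 0.023 ]
leaf8 [305.2 328.7] 0.97 [0.4894 0.24   0.023 ]
leaf8 [257.2 319.5] 0.8 [0.5581 0.2274 0.023 ]
leaf8 [251.5 255.4] 0.64 [0.5695 0.1141 0.023 ]
holder [283.1 326.9] 0.77 [0.5193 0.227  0.    ]
vblocks [267.5 151.9] 0.64 [ 0.5415 -0.1933  0.    ]
thread_top [271.5 126.5] 0.79 [ 0.5347 -0.1812  0.078 ]
buckle [176.8 247.1] 0.64 [0.7038 0.0823 0.    ]
pliers [195.1 174.3] 0.57 [ 0.6978 -0.1128  0.    ]
pliers [255.3 334.4] 0.52 [0.5606 0.2394 0.    ]
```

View pics/top0.png

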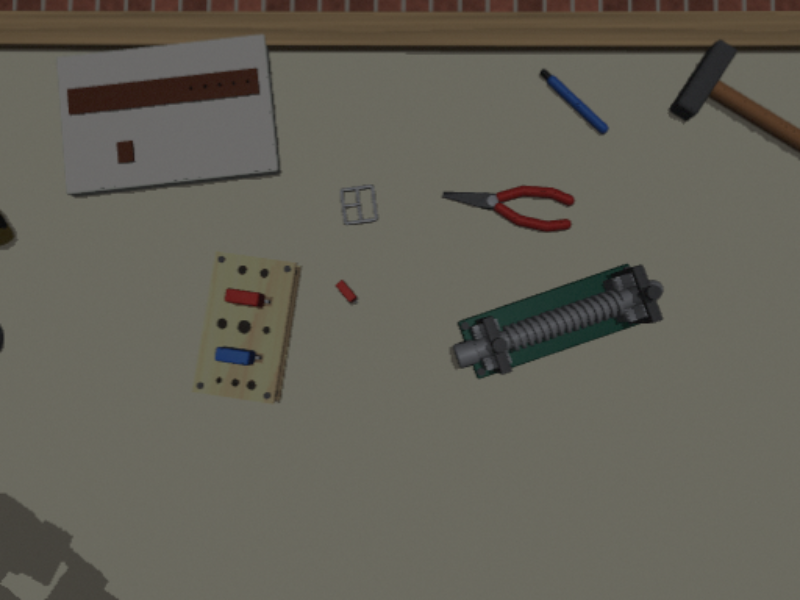

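View pics/side0.png

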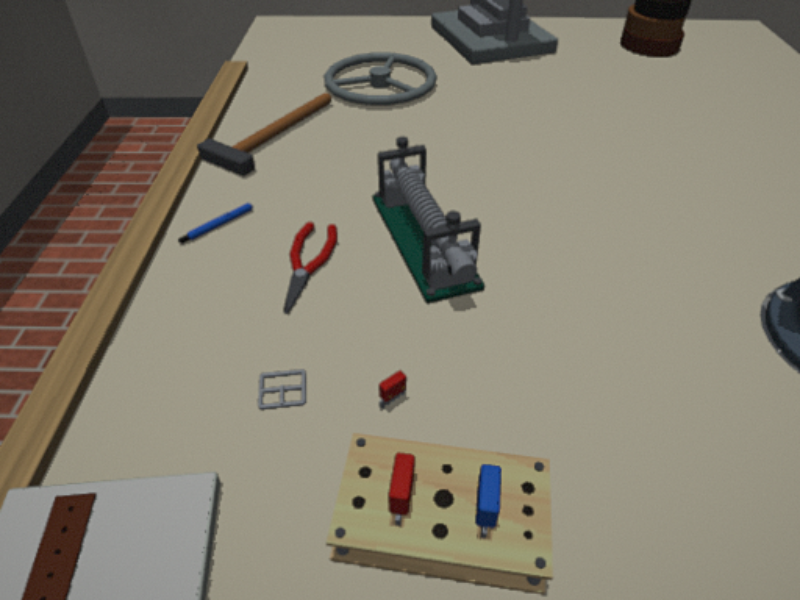

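The top view (800 px wide) has three candidates. The red-handled leaf in the holder slot is at (245,297), the blue leaf is at (235,356), and a small red look-alike lies loose on the bench at (347,291). The red one in the slot fits the description: it is larger and upright in the holder. I'll go above it and confirm it in a close crop.

```bash
cat >> h.py <<'E'
def Rm(yaw):
    a=np.radians(yaw); z=np.array([np.cos(a),np.sin(a),0]); y=np.array([0,0,-1.]); return np.column_stack([np.cross(y,z),y,z])
def plan(tgt,yaw=None,rmax=40):
    """tgt world TCP, yaw of tool z; prints calls (shares)"""
    from scipy.spatial.transform import Rotation as Ro
    s=bot.read_state();p=np.array(s["position"]);R=np.array(s["tcp_rot"])
    Rt=R if yaw is None else Rm(yaw)
    for k in range(12):
        d=R.T@(np.array(tgt)-p); rv=Ro.from_matrix(R.T@Rt).as_rotvec(degrees=True)
        if np.abs(d).max()<2e-4 and np.abs(rv).max()<.3: break
        f=min(1,.078/max(1e-9,np.abs(d).max())); g=min(1,rmax/max(1e-9,np.linalg.norm(rv)))
        t=np.round(d*f/.08,3); r=np.round(rv*g/60,3)
        n=max(int(np.ceil(np.linalg.norm(t)*.08/.05)),int(np.ceil(np.linalg.norm(r)*60/8.59)),1)
        print("T",t.tolist(),"R",r.tolist(),"rows",n)
        p=p+R@(t*.08); R=R@Ro.from_rotvec(r*60,degrees=True).as_matrix()
E
python3 - <<'E'
from h import *
plan([.56,.23,.23],-7.5)
E
```

```text
T [0.975, 0.035, -0.429] R [-0.0, 0.667, -0.0] rows 5
T [0.975, 0.033, 0.284] R [-0.0, 0.545, -0.0] rows 4
T [0.849, 0.042, 0.975] R [-0.0, -0.0, -0.0] rows 3
T [0.848, 0.041, 0.975] R [-0.0, -0.0, -0.0] rows 3
T [0.631, 0.031, 0.724] R [-0.0, -0.0, -0.0] rows 2
```

Call:
arm_command(translation=[[0.975, 0.035, -0.43], [0.975, 0.035, -0.43], [0.975, 0.035, -0.43], [0.975, 0.035, -0.43], [0.975, 0.035, -0.43]], rotation=[[0, 0.667, 0], [0, 0.667, 0], [0, 0.667, 0], [0, 0.667, 0], [0, 0.667, 0]], grip=[-1, -1, -1, -1, -1])

```text
time_s: 1.4
position: [0.3189, 0.5031, 0.2419]
tcp_rot: [[0.42, 0.0, 0.907], [-0.907, 0.0, 0.42], [-0.0, -1.0, 0.0]]
force: [0.2, -0.2, -0.6]
opening: 0.999
```

Call:
arm_command(translation=[[0.975, 0.033, 0.284], [0.975, 0.033, 0.284], [0.975, 0.033, 0.284], [0.975, 0.033, 0.284], [0.975, 0.033, 0.284]], rotation=[[0, 0.545, 0], [0, 0.545, 0], [0, 0.545, 0], [0, 0.545, 0], [0, 0.545, 0]], grip=[-1, -1, -1, -1, -1])

```text
time_s: 1.9
position: [0.3726, 0.4422, 0.2392]
tcp_rot: [[-0.131, 0.0, 0.991], [-0.991, 0.0, -0.131], [-0.0, -1.0, 0.0]]
force: [-0.1, -0.1, -0.5]
opening: 0.999
```

Call:
arm_command(translation=[[0.85, 0.04, 0.975], [0.85, 0.04, 0.975], [0.85, 0.04, 0.975]], rotation=[[0, 0, 0], [0, 0, 0], [0, 0, 0]], grip=[-1, -1, -1])

```text
time_s: 2.2
position: [0.4443, 0.3618, 0.2359]
tcp_rot: [[-0.132, 0.002, 0.991], [-0.991, -0.001, -0.132], [0.001, -1.0, 0.003]]
force: [-0.2, 0.7, 0.4]
opening: 1.003
```

Call:
arm_command(translation=[[0.85, 0.04, 0.975], [0.85, 0.04, 0.975], [0.85, 0.04, 0.975]], rotation=[[0, 0, 0], [0, 0, 0], [0, 0, 0]], grip=[-1, -1, -1])

```text
time_s: 2.5
position: [0.513, 0.2841, 0.2328]
tcp_rot: [[-0.133, 0.003, 0.991], [-0.991, -0.001, -0.133], [0.0, -1.0, 0.003]]
force: [-0.5, 1.0, -0.2]
opening: 0.998
```

Call:
arm_command(translation=[[0.63, 0.03, 0.725], [0.63, 0.03, 0.725], [0.63, 0.03, 0.725], [0.63, 0.03, 0.725]], rotation=[[0, 0, 0], [0, 0, 0], [0, 0, 0], [0, 0, 0]], grip=[-1, -1, -1, -1])

```text
time_s: 2.9
position: [0.5593, 0.2303, 0.2301]
tcp_rot: [[-0.13, -0.001, 0.991], [-0.991, 0.001, -0.13], [-0.0, -1.0, -0.002]]
force: [-0.3, -0.5, -0.6]
opening: 1.001
```

```bash
python3 - <<'E'
from h import *
np.set_printoptions(precision=4,suppress=True)
s=bot.read_state();print(s["time_s"],s["position"],s["tcp_rot"],s["force"],s["joint_positions"])
c=cap("wrist");print(c["M"])
for t,z in {"leaf10_grip":.063,"leaf10":.023,"holder":0}.items():
    for p,f in spot("wrist",t,3): print(t,p,f,atz(c,p,z))
cv2.imwrite("pics/w1.png",cv2.resize(c["image"],(800,600)))
E
```

```text
2.9 [0.5593 0.2303 0.2301] [[-0.1301 -0.0014  0.9915]
 [-0.9915  0.0007 -0.1301]
 [-0.0005 -1.     -0.0015]] [-0.2816 -0.4524 -0.5537] [11.7845 29.6241 85.9101  0.0596 64.5389 19.2357]
[[ 0.9913 -0.1248 -0.0417  0.5696]
 [-0.1316 -0.9454 -0.2983  0.313 ]
 [-0.0022  0.3011 -0.9536  0.3713]
 [ 0.      0.      0.      1.    ]]
leaf10_grip [253.7 179.7] 0.76 [0.5529 0.2272 0.063 ]
leaf10_grip [279.2 268.9] 0.57 [0.5674 0.1189 0.063 ]
leaf10 [256.2 164.9] 0.96 [0.556  0.2332 0.023 ]
leaf10 [192.1 167.1] 0.71 [0.4822 0.2404 0.023 ]
leaf10 [277.2 257.8] 0.55 [0.5663 0.1101 0.023 ]
holder [223.  164.4] 0.6 [0.5148 0.2339 0.    ]
```

View pics/w1.png

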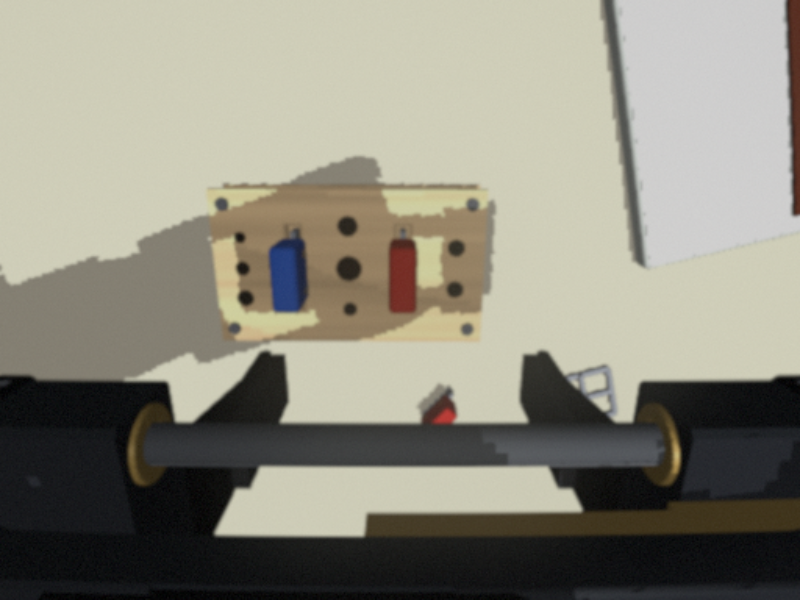

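The view shows the red leaf in its slot at (403,275), the blue leaf at (288,272) and the small loose look-alike at (438,405). I'll measure the red handle and the holder's yaw.

```bash
cat >> h.py <<'E'
def redblob(c,lo=None):
    hsv=cv2.cvtColor(c["image"],cv2.COLOR_BGR2HSV)
    m=(((hsv[...,0]<8)|(hsv[...,0]>172))&(hsv[...,1]>130)&(hsv[...,2]>50)).astype(np.uint8)
    n,l,st,ce=cv2.connectedComponentsWithStats(m); 
    return [(st[i].tolist(),ce[i].round(1),l==i) for i in range(1,n) if st[i][4]>60]
E
python3 - <<'E'
from h import *
np.set_printoptions(precision=4,suppress=True)
c=cap("wrist")
for st,ce,m in redblob(c):
    print(st,ce)
    if abs(ce[0]-258)<12 and abs(ce[1]-176)<12:
        cn=[q for q in cv2.findContours(m.astype(np.uint8),0,2)[0]][0].reshape(-1,2)
        P=np.array([atz(c,p,.074)[:2] for p in cn.astype(float)]).astype(np.float32)
        print(cv2.minAreaRect(P*1000))
        for r in range(st[1]+3,st[1]+st[3]-2,6):
            xs=np.where(m[r])[0]; print(r,atz(c,(xs[0]-.5,r),.074),atz(c,(xs[-1]+.5,r),.074))
# holder mask: tan colour corners by eye (800px image)
for p in [(208,187),(487,187),(481,341),(224,341)]: print(atz(c,np.array(p)*.64,.04))
x0,y0,x1,y1=215,125,310,215
cv2.imwrite("pics/w1c.png",cv2.resize(c["image"][110:290,160:340],(600,600),interpolation=cv2.INTER_NEAREST))
c=cap("top")
for st,ce,m in redblob(c): print("top",st,ce,atz(c,ce,.074))
E
```

```text
[505, 0, 7, 82, 317] [508.6  35.6]
[508, 104, 4, 33, 73] [510.  119.6]
[250, 155, 16, 45, 700] [257.5 177.4]
((557.1642456054688, 232.61988830566406), (45.385379791259766, 15.244353294372559), 82.55905151367188)
158 [0.553  0.2531 0.074 ] [0.5665 0.2513 0.074 ]
164 [0.5512 0.2472 0.074 ] [0.5668 0.2452 0.074 ]
170 [0.5504 0.2412 0.074 ] [0.566  0.2392 0.074 ]
176 [0.5495 0.2352 0.074 ] [0.5653 0.2331 0.074 ]
182 [0.5486 0.229  0.074 ] [0.5645 0.2269 0.074 ]
188 [0.5478 0.2228 0.074 ] [0.5637 0.2207 0.074 ]
194 [0.5469 0.2165 0.074 ] [0.563  0.2144 0.074 ]
[276, 260, 16, 12, 111] [284.3 266.1]
[0.4339 0.3032 0.04  ]
[0.6205 0.2784 0.04  ]
[0.6073 0.1673 0.04  ]
[0.4178 0.1919 0.04  ]
top [126, 47, 21, 16, 110] [134.8  54. ] [0.8362 0.2755 0.074 ]
top [44, 52, 74, 20, 374] [76.8 62.1] [0.8184 0.394  0.074 ]
top [316, 119, 51, 29, 636] [341.  132.3] [ 0.6777 -0.1435  0.074 ]
top [215, 180, 13, 13, 78] [221.1 186.1] [0.5675 0.0943 0.074 ]
top [144, 185, 22, 11, 180] [154.4 189.8] [0.5587 0.2273 0.074 ]
```

View pics/w1c.png

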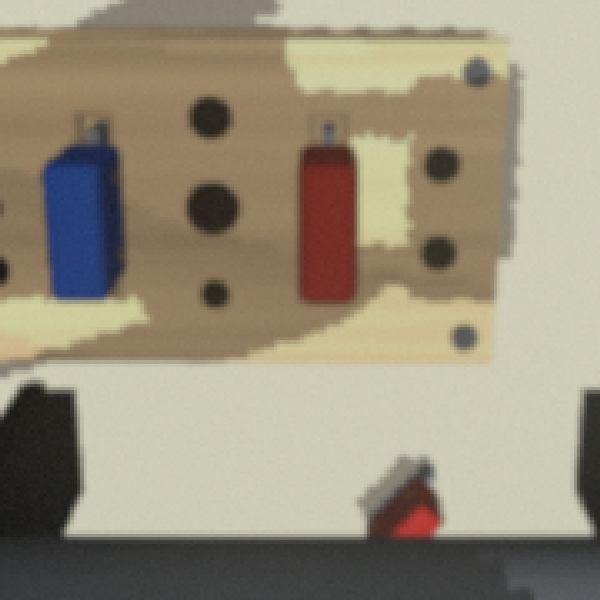

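The crop confirms it: a large red handle upright in the slot, at about (328,231) in the crop, with its blade tip showing at (328,130). The slot position worked out from the holder agrees at (0.5575,0.230), yaw -7.6°.

```bash
python3 - <<'E'
from h import *
plan([.5573,.230,.066],-7.6)
E
```

```text
T [0.006, 0.975, -0.01] R [0.0, 0.003, -0.0] rows 2
T [0.007, 0.975, -0.01] R [0.0, 0.0, -0.0] rows 2
T [0.0, 0.105, -0.001] R [0.0, 0.0, -0.0] rows 1
```

Call:
arm_command(translation=[[0.006, 0.975, -0.01], [0.006, 0.975, -0.01], [0.006, 0.975, -0.01]], rotation=[[0, 0, 0], [0, 0, 0], [0, 0, 0]], grip=[0, 0, 0])

```text
time_s: 3.5
position: [0.5555, 0.2291, 0.1484]
tcp_rot: [[-0.13, -0.01, 0.991], [-0.992, -0.002, -0.13], [0.003, -1.0, -0.009]]
force: [-1.0, -0.0, 0.4]
opening: 0.808
```

Call:
arm_command(translation=[[0.007, 0.5, -0.01], [0.007, 0.975, -0.01], [0.007, 1, -0.01], [0.007, 1, -0.01]], rotation=[[0, 0, 0], [0, 0, 0], [0, 0, 0], [0, 0, 0]], grip=[0, 0, 0, 0])

```text
time_s: 3.9
position: [0.5587, 0.2293, 0.0732]
tcp_rot: [[-0.13, 0.0, 0.991], [-0.991, 0.0, -0.13], [-0.0, -1.0, 0.0]]
force: [0.6, 0.7, -0.3]
opening: 0.52
```

```bash
python3 - <<'E'
from h import *
s=bot.read_state();print(s["time_s"],s["position"],s["force"],s["opening"])
plan([.5573,.230,.066],-7.6)
E
```

```text
3.9 [0.55873115 0.2292925  0.07315711] [ 0.57980268  0.71581699 -0.30113931] 0.5203858704047499
T [-0.006, 0.089, -0.019] R [-0.0, 0.002, -0.0] rows 1
```

Call:
arm_command(translation=[[-0.006, 0.089, -0.019], [-0.006, 0.089, -0.019], [-0.006, 0.089, -0.019], [-0.006, 0.089, -0.019], [-0.006, 0.089, -0.019]], rotation=[[0, 0, 0], [0, 0, 0], [0, 0, 0], [0, 0, 0], [0, 0, 0]], grip=[0, 0.5, 1, 1, 1])

```text
time_s: 4.4
position: [0.5572, 0.2296, 0.0659]
tcp_rot: [[-0.131, 0.001, 0.991], [-0.991, 0.0, -0.131], [-0.0, -1.0, 0.001]]
force: [1.3, -0.4, -0.2]
opening: 0.223
```

Call:
arm_command(translation=[[0, 0, 0], [0, 0, 0], [0, 0, 0], [0, 0, 0]], rotation=[[0, 0, 0], [0, 0, 0], [0, 0, 0], [0, 0, 0]], grip=[1, 1, 1, 1])

```text
time_s: 4.8
position: [0.5573, 0.2296, 0.0658]
tcp_rot: [[-0.131, 0.001, 0.991], [-0.991, 0.0, -0.131], [-0.0, -1.0, 0.001]]
force: [-0.6, -0.6, 5.4]
opening: 0.203
```

```bash
python3 - <<'E'
from h import *
np.set_printoptions(precision=4,suppress=True)
s=bot.read_state();print(s["time_s"],s["position"],s["tcp_rot"],s["force"],s["moment"],s["opening"])
E
```

```text
4.8 [0.5573 0.2296 0.0658] [[-0.1308  0.0011  0.9914]
 [-0.9914  0.0002 -0.1308]
 [-0.0004 -1.      0.0011]] [-0.5743 -0.6014  5.3544] [-0.1756  0.1015 -0.0033] 0.20270351808750803
```

Call:
arm_command(translation=[[0, -0.3, 0], [0, -0.9, 0], [0, -1, 0], [0, -1, 0]], rotation=[[0, 0, 0], [0, 0, 0], [0, 0, 0], [0, 0, 0]], grip=[1, 1, 1, 1])

```text
time_s: 5.2
position: [0.5577, 0.2298, 0.1467]
tcp_rot: [[-0.131, 0.003, 0.991], [-0.991, 0.001, -0.131], [-0.001, -1.0, 0.003]]
force: [-0.9, 0.1, -1.1]
opening: 0.206
```

```bash
python3 - <<'E'
from h import *
s=bot.read_state();print(s["time_s"],s["position"],s["force"],s["opening"])
plan([.535,-.172,.235],16.5)
E
```

```text
5.2 [0.55774262 0.22979469 0.14666505] [-0.87906301  0.07391928 -1.1388312 ] 0.2060629910585022
T [0.975, -0.216, 0.074] R [-0.003, -0.4, -0.0] rows 3
T [0.975, -0.228, -0.35] R [-0.0, -0.0, -0.0] rows 2
T [0.975, -0.228, -0.35] R [-0.0, -0.0, -0.0] rows 2
T [0.975, -0.228, -0.349] R [-0.0, -0.0, -0.0] rows 2
T [0.889, -0.207, -0.319] R [-0.0, -0.0, -0.0] rows 2
```

Call:
arm_command(translation=[[0.975, -0.4, 0.074], [0.975, -0.4, 0.074], [0.975, -0.4, 0.074], [0.975, -0.4, 0.074]], rotation=[[0, -0.4, 0], [0, -0.4, 0], [0, -0.4, 0], [0, -0.4, 0]], grip=[1, 1, 1, 1])

```text
time_s: 5.6
position: [0.5513, 0.1504, 0.1756]
tcp_rot: [[0.282, -0.004, 0.96], [-0.96, -0.0, 0.282], [-0.001, -1.0, -0.003]]
force: [-0.1, 0.8, -0.3]
opening: 0.204
```

Call:
arm_command(translation=[[0.975, -0.3, -0.35], [0.975, -0.3, -0.35], [0.975, -0.3, -0.35]], rotation=[[0, 0, 0], [0, 0, 0], [0, 0, 0]], grip=[1, 1, 1])

```text
time_s: 5.9
position: [0.5478, 0.0659, 0.2007]
tcp_rot: [[0.278, -0.001, 0.961], [-0.961, -0.001, 0.278], [0.001, -1.0, -0.001]]
force: [0.8, 0.5, -1.4]
opening: 0.211
```

Call:
arm_command(translation=[[0.975, -0.2, -0.35], [0.975, -0.2, -0.35], [0.975, -0.2, -0.35]], rotation=[[0, 0, 0], [0, 0, 0], [0, 0, 0]], grip=[1, 1, 1])

```text
time_s: 6.2
position: [0.5434, -0.0164, 0.2165]
tcp_rot: [[0.279, -0.0, 0.96], [-0.96, -0.001, 0.279], [0.001, -1.0, -0.001]]
force: [-0.1, 0.4, -0.8]
opening: 0.205
```

Call:
arm_command(translation=[[0.975, -0.2, -0.35], [0.975, -0.2, -0.35], [0.975, -0.2, -0.35]], rotation=[[0, 0, 0], [0, 0, 0], [0, 0, 0]], grip=[1, 1, 1])

```text
time_s: 6.5
position: [0.5392, -0.099, 0.2327]
tcp_rot: [[0.279, 0.001, 0.96], [-0.96, -0.001, 0.279], [0.001, -1.0, 0.0]]
force: [0.5, 0.6, -1.4]
opening: 0.203
```

```bash
python3 - <<'E'
from h import *
np.set_printoptions(precision=4,suppress=True)
c=cap("wrist")
s=bot.read_state();print(s["time_s"],s["position"],s["force"],s["opening"])
for t,z in {"leaf10_grip":.063,"leaf10_end_a":.023,"vblocks":0,"thread_top":.078}.items():
    for p,f in spot("wrist",t,3): print(t,p,f,atz(c,p,z))
cv2.imwrite("pics/w2.png",cv2.resize(c["image"],(800,600)))
E
```

```text
6.55 [ 0.5384 -0.0968  0.2322] [ 0.6147 -0.2823 -1.9115] 0.20508806412748234
leaf10_grip [255.6 257.9] 0.79 [ 0.5624 -0.1929  0.063 ]
leaf10_end_a [258.1 193.2] 0.65 [ 0.5473 -0.1306  0.023 ]
leaf10_end_a [322.4   1.5] 0.48 [0.553  0.0831 0.023 ]
leaf10_end_a [369.4 207.9] 0.25 [ 0.6826 -0.1111  0.023 ]
vblocks [235.7 226.5] 0.77 [ 0.5339 -0.1905  0.    ]
thread_top [229.3 254.2] 0.6 [ 0.5317 -0.1881  0.078 ]
```

View pics/w2.png

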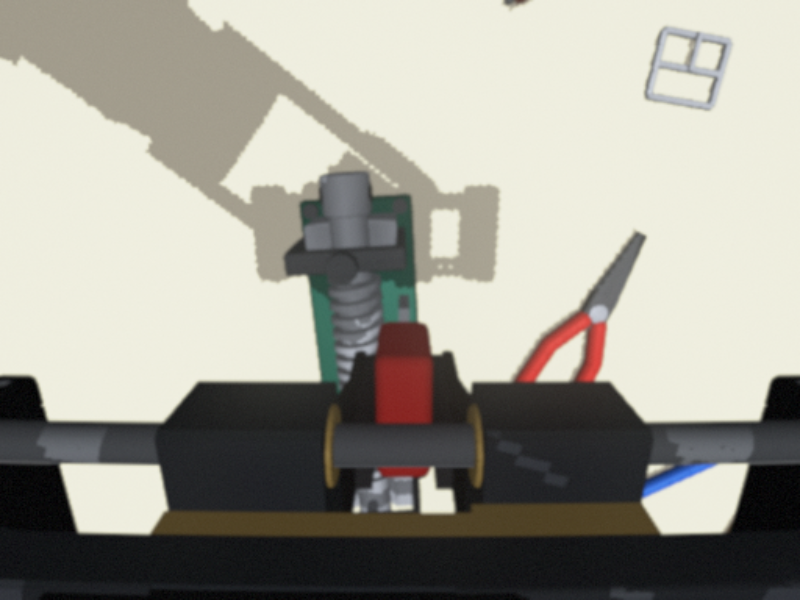

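The view shows the leaf held upright at (403,400), with the spindle running underneath from (347,175) down past (355,380). I'll get the spindle's pose from the green plate.

```bash
python3 - <<'E'
from h import *
np.set_printoptions(precision=4,suppress=True)
for n in ("top","side","wrist"):
    c=cap(n)
    im=c["image"]
    if n!="wrist": im=cv2.resize(cv2.imread(f"pics/{n}0.png"),(512,384))
    h=cv2.cvtColor(im,cv2.COLOR_BGR2HSV)
    m=((h[...,0]>65)&(h[...,0]<95)&(h[...,1]>110)).astype(np.uint8)
    k,l,st,ce=cv2.connectedComponentsWithStats(m)
    m=np.isin(l,[i for i in range(1,k) if st[i][4]>15]).astype(np.uint8)
    ys,xs=np.where(m); print(n,len(xs),xs.min(),xs.max(),ys.min(),ys.max())
    P=np.array([atz(c,(x,y),.012)[:2] for x,y in zip(xs,ys)],np.float32)*1000
    hull=cv2.convexHull(P).reshape(-1,2); print(cv2.minAreaRect(P)); print(cv2.boxPoints(cv2.minAreaRect(P)))
    np.save(f"pics/g_{n}.npy",P)
    # long-edge line fits: extremes across axis dir
    for yaw in np.arange(-77,-70,1.):
        a=np.radians(yaw);u=np.array([np.cos(a),np.sin(a)]);v=np.array([-u[1],u[0]])
        q=P@v; print(yaw,round(q.min(),1),round(q.max(),1),round(q.max()-q.min(),1),'along',(P@u).min().round(1),(P@u).max().round(1))
E
```

```text
top 1350 313 401 170 233
((541.1039428710938, -202.34971618652344), (81.53150939941406, 196.7571563720703), 19.60796546936035)
[[ 469.688  -123.3563]
 [ 535.7163 -308.7037]
 [ 612.5199 -281.3431]
 [ 546.4916  -95.9958]]
-77.0 432.4 532.5 100.0 along 217.0 412.1
-76.0 428.3 525.3 97.0 along 225.8 421.3
-75.0 424.0 517.9 93.9 along 234.5 430.4
-74.0 419.6 510.3 90.7 along 243.2 439.4
-73.0 415.0 502.7 87.7 along 251.8 448.2
-72.0 410.2 495.1 84.9 along 260.3 456.9
-71.0 404.9 487.4 82.5 along 268.7 465.4
side 969 239 308 126 192
((534.9664916992188, -175.75973510742188), (79.87699127197266, 246.22225952148438), 20.07807731628418)
[[ 455.1911  -73.8415]
 [ 539.7194 -305.0998]
 [ 614.7418 -277.678 ]
 [ 530.2136  -46.4197]]
-77.0 428.1 532.9 104.8 along 166.1 409.3
-76.0 424.8 525.8 101.0 along 174.8 418.5
-75.0 421.4 518.6 97.2 along 183.4 427.6
-74.0 417.9 511.3 93.4 along 192.0 436.6
-73.0 414.2 503.8 89.6 along 200.6 445.5
-72.0 410.4 496.2 85.8 along 209.1 454.2
-71.0 406.5 488.5 82.0 along 217.3 462.8
wrist 686 200 263 180 243
((524.5870971679688, -162.72314453125), (77.22283172607422, 82.55549621582031), 19.525312423706055)
[[ 474.4001 -136.724 ]
 [ 501.992  -214.532 ]
 [ 574.7741 -188.7223]
 [ 547.1821 -110.9143]]
-77.0 432.3 509.6 77.3 along 233.2 321.5
-76.0 427.9 505.2 77.3 along 241.7 329.1
-75.0 423.4 500.7 77.2 along 250.3 336.7
-74.0 418.8 496.0 77.2 along 258.7 344.1
-73.0 414.0 491.2 77.2 along 267.0 351.5
-72.0 409.1 486.3 77.2 along 275.1 358.9
-71.0 404.1 481.3 77.2 along 283.2 366.2
```

```bash
python3 - <<'E'
from h import *
plan([.504,-.091,.205],19.8)
E
```

```text
T [-0.174, 0.348, -0.394] R [0.001, -0.054, -0.001] rows 1
```

Call:
arm_command(translation=[[-0.174, 0.348, -0.394], [-0.174, 0.348, -0.394], [-0.174, 0.348, -0.394], [-0.174, 0.348, -0.394]], rotation=[[0.0, -0.054, 0], [0.0, -0.054, 0], [0.0, -0.054, 0], [0.0, -0.054, 0]], grip=[1, 1, 1, 1])

```text
time_s: 7.3
position: [0.5057, -0.0926, 0.2061]
tcp_rot: [[0.337, 0.002, 0.941], [-0.941, -0.001, 0.337], [0.002, -1.0, 0.002]]
force: [-0.0, 0.3, -1.8]
opening: 0.201
```

```bash
python3 - <<'E'
from h import *
np.set_printoptions(precision=4,suppress=True)
c=cap("wrist"); np.savez("pics/w3.npz",**{k:np.array(v) for k,v in c.items()})
s=bot.read_state();print(s["time_s"],s["position"],s["tcp_rot"],s["force"],s["opening"])
for t,z in {"vblocks":0,"thread_top":.078}.items():
    for p,f in spot("wrist",t,3): print(t,p,f,atz(c,p,z))
cv2.imwrite("pics/w3.png",cv2.resize(c["image"][60:300,96:416],(800,600),interpolation=cv2.INTER_CUBIC))
E
```

```text
7.35 [ 0.506  -0.0928  0.2063] [[ 0.3375  0.003   0.9413]
 [-0.9413 -0.0012  0.3375]
 [ 0.0022 -1.      0.0025]] [-0.5868 -0.1838 -0.1138] 0.20509052807439793
vblocks [256.1 194.2] 0.58 [ 0.5139 -0.1244  0.    ]
```

View pics/w3.png

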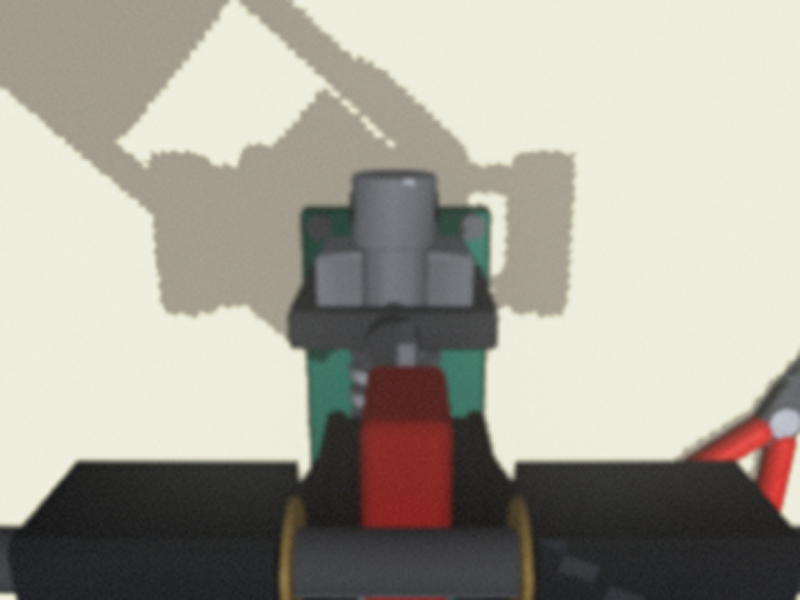

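The spindle's near end shows centred at crop x=394.5, the plate's end corners are at (302,210) and (489,210), and the leaf handle is centred at about 407. The leaf itself hides the thread. I'll compute the sideways offsets.

```bash
python3 - <<'E'
from h import *
np.set_printoptions(precision=4,suppress=True)
c=dict(np.load("pics/w3.npz")); s=bot.read_state();p=np.array(s["position"]);R=np.array(s["tcp_rot"])
f=lambda x,y:(96+x*.4-.3,60+y*.4-.3)
L=lambda P:(R.T@(P-p))*1000
for n,q,z in [("end",(394.5,200),.062),("end2",(394.5,235),.062),("plate corners",(302,209),.012),("",(489,209),.012),("plate left low",(311,430),.012),("right low",(485,400),.012),
  ("spindle tip far",(394.5,178),.06),("handle top face near edge",(371,422),p[2]+.0082),("",(446,422),p[2]+.0082),("blade",(406,353),p[2]-.035)]:
    P=atz(c,f(*q),z); print(n,P,"tool",L(P))
im=c["image"]; 
for row in (132,138,144,150):
    g=im[row,225:285].astype(int).sum(1); d=np.abs(np.diff(g)); i=np.argsort(d)[-5:]+225; print(row,sorted(zip(i,d[i-225])))
E
```

```text
end [ 0.4873 -0.0557  0.062 ] tool [-41.4337 144.0952  -5.1516]
end2 [ 0.4916 -0.068   0.062 ] tool [-28.3836 144.1192  -5.2295]
plate corners [ 0.4526 -0.0801  0.012 ] tool [-30.1869 194.0303 -46.1163]
 [ 0.5291 -0.0529  0.012 ] tool [-30.0276 194.2008  35.0419]
plate left low [ 0.488  -0.1793  0.012 ] tool [ 75.0474 194.2253 -46.2846]
right low [ 0.5602 -0.1371  0.012 ] tool [ 59.7655 194.3694  35.9184]
spindle tip far [ 0.4847 -0.0483  0.06  ] tool [-49.2236 146.0807  -5.1355]
handle top face near edge [ 0.4911 -0.074   0.2144] tool [-22.5686  -8.2574  -7.3856]
 [ 0.5044 -0.0693  0.2144] tool [-22.5371  -8.2279   6.6746]
blade [ 0.498  -0.0735  0.1712] tool [-20.8077  34.9597  -0.8637]
132 [(np.int64(235), np.int64(65)), (np.int64(236), np.int64(74)), (np.int64(261), np.int64(66)), (np.int64(269), np.int64(53)), (np.int64(270), np.int64(61))]
138 [(np.int64(234), np.int64(71)), (np.int64(235), np.int64(90)), (np.int64(270), np.int64(77)), (np.int64(271), np.int64(76)), (np.int64(283), np.int64(78))]
144 [(np.int64(236), np.int64(39)), (np.int64(237), np.int64(48)), (np.int64(238), np.int64(40)), (np.int64(268), np.int64(42)), (np.int64(269), np.int64(61))]
150 [(np.int64(236), np.int64(40)), (np.int64(269), np.int64(31)), (np.int64(279), np.int64(38)), (np.int64(280), np.int64(35)), (np.int64(281), np.int64(40))]
```

```bash
python3 - <<'E'
from h import *
np.set_printoptions(precision=4,suppress=True)
s=bot.read_state();p=np.array(s["position"]);R=np.array(s["tcp_rot"])
t=p+Rm(19.75)@np.array([.095,0,-.0048]);t[2]=.145;print(t)
plan(t,19.75)
E
```

```text
[ 0.5333 -0.1838  0.145 ]
T [0.975, 0.63, -0.05] R [-0.002, -0.0, 0.002] rows 2
T [0.211, 0.136, -0.011] R [-0.0, -0.0, -0.0] rows 1
```

Call:
arm_command(translation=[[0.5, 0, -0.05], [0.975, 0.1, -0.05], [0.975, 0.3, -0.05]], rotation=[[0, 0, 0], [0, 0, 0], [0, 0, 0]], grip=[1, 1, 1])

```text
time_s: 7.75
position: [0.5317, -0.1732, 0.1834]
tcp_rot: [[0.334, 0.01, 0.942], [-0.942, -0.007, 0.335], [0.01, -1.0, 0.007]]
force: [-1.0, 0.7, -0.6]
opening: 0.207
```

Call:
arm_command(translation=[[0.21, 0.1, -0.01], [0.21, 0.4, -0.01], [0.21, 0.47, -0.01], [0.21, 0.47, -0.01], [0.21, 0.47, -0.01]], rotation=[[0, 0, 0], [0, 0, 0], [0, 0, 0], [0, 0, 0], [0, 0, 0]], grip=[1, 1, 1, 1, 1])

```text
time_s: 8.25
position: [0.532, -0.1832, 0.1443]
tcp_rot: [[0.338, 0.001, 0.941], [-0.941, -0.0, 0.338], [0.001, -1.0, 0.0]]
force: [1.4, -0.4, -1.1]
opening: 0.205
```

```bash
python3 - <<'E'
from h import *
np.set_printoptions(precision=4,suppress=True)
s=bot.read_state();print(s["time_s"],s["position"],s["force"],s["moment"],s["opening"])
plan([.5333,-.1838,.129],19.75)
c=cap("wrist"); np.savez("pics/w4.npz",**{k:np.array(v) for k,v in c.items()})
cv2.imwrite("pics/w4.png",cv2.resize(c["image"][100:340,96:416],(800,600),interpolation=cv2.INTER_CUBIC))
E
```

```text
8.25 [ 0.532  -0.1832  0.1443] [ 1.3634 -0.3556 -1.1054] [-0.0823 -0.0141 -0.0156] 0.20515514665792894
T [0.012, 0.192, 0.012] R [-0.0, 0.0, 0.0] rows 1
```

View pics/w4.png

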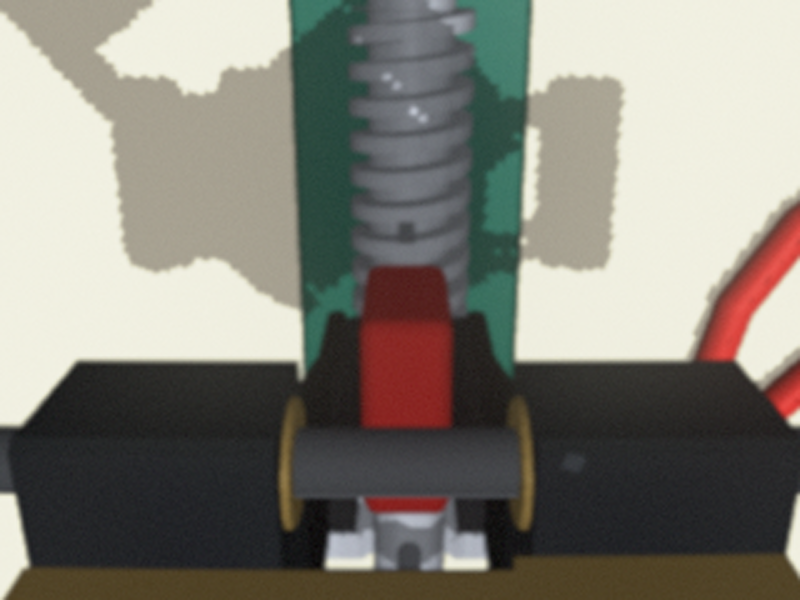

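The view now shows the thread clearly, with crests between crop rows 20 and 300 and the spindle centred at x≈411. The leaf is at x≈407. I'll measure the sideways offset and the crest phase.

```bash
python3 - <<'E'
from h import *
np.set_printoptions(precision=2,suppress=True,linewidth=150)
c=dict(np.load("pics/w4.npz")); s=bot.read_state();p=np.array(s["position"]);R=np.array(s["tcp_rot"])
f=lambda x,y:(96+x*.4-.3,100+y*.4-.3)
L=lambda P:(R.T@(P-p))*1000
for n,q,z in [("spl",(350,120),.062),("spr",(473,120),.062),("",(352,210),.062),("",(471,210),.062),("plate",(293,100),.012),("",(528,100),.012),("",(302,330),.012),("",(516,330),.012),("handle",(362,320),p[2]+.0082),("",(449,320),p[2]+.0082),("blade tip end?",(406,240),p[2]-.043)]:
    print(n,L(atz(c,f(*q),z)))
g=cv2.cvtColor(c["image"],cv2.COLOR_BGR2GRAY).astype(np.float32)
zc=-4.0
xs=np.arange(-90,-25,1.)
for dz in (-4,0,4):
    W=np.array([p+R@np.array([x/1000,0,(zc+dz)/1000]) for x in xs]);W[:,2]=.078
    q=proj(c,W).astype(np.float32); v=cv2.remap(g,q[:,0].reshape(1,-1),q[:,1].reshape(1,-1),cv2.INTER_LINEAR).ravel()
    print(dz,v.astype(int).tolist())
    k=slice(10,60); ph=np.angle(((v[k]-v[k].mean())*np.exp(-2j*np.pi*xs[k]/10)).sum()); print("max phase x=",(ph/(2*np.pi)*10*-1)%10)
E
```

```text
spl [-44.74  82.59 -17.35]
spr [-44.69  82.63  18.39]
 [-17.47  82.63 -17.38]
 [-17.41  82.66  18.44]
plate [-43.2  132.57 -41.04]
 [-43.07 132.65  41.93]
 [ 45.84 132.68 -41.61]
 [ 45.97 132.76  41.34]
handle [-22.92  -8.24  -9.23]
 [-22.9   -8.22   7.05]
blade tip end? [-21.35  42.97  -1.07]
-4 [82, 126, 133, 124, 125, 108, 101, 101, 100, 100, 100, 100, 100, 96, 95, 98, 99, 98, 107, 110, 111, 107, 98, 95, 100, 98, 96, 95, 105, 110, 113, 118, 108, 99, 98, 98, 93, 91, 107, 110, 109, 108, 103, 98, 100, 97, 87, 91, 107, 109, 110, 111, 103, 100, 98, 93, 82, 91, 107, 110, 111, 110, 103, 101, 97]
max phase x= 0.14443160484520778
0 [104, 124, 167, 173, 173, 167, 137, 115, 112, 113, 113, 114, 114, 112, 108, 110, 107, 104, 113, 116, 116, 113, 108, 111, 111, 110, 103, 100, 112, 117, 120, 123, 133, 151, 146, 116, 97, 96, 110, 117, 115, 116, 112, 112, 112, 107, 92, 94, 110, 117, 116, 114, 113, 112, 111, 103, 88, 93, 112, 115, 116, 116, 115, 113, 111]
max phase x= 1.5706186035574963
4 [118, 108, 150, 214, 221, 221, 221, 204, 174, 159, 135, 128, 127, 126, 122, 123, 113, 114, 124, 124, 125, 123, 124, 126, 126, 121, 105, 108, 120, 123, 123, 123, 125, 124, 124, 116, 97, 106, 123, 144, 164, 150, 127, 122, 121, 111, 92, 102, 118, 120, 120, 120, 121, 122, 119, 106, 89, 101, 116, 119, 120, 118, 121, 121, 116]
max phase x= 1.0178475684087562
```

Call:
arm_command(translation=[[-0.056, 0.1, 0.019], [-0.056, 0.19, 0.019], [-0.056, 0.19, 0.019], [-0.056, 0.19, 0.019]], rotation=[[0, 0, 0], [0, 0, 0], [0, 0, 0], [0, 0, 0]], grip=[1, 1, 1, 1])

```text
time_s: 8.7
position: [0.5314, -0.1783, 0.1283]
tcp_rot: [[0.338, -0.001, 0.941], [-0.941, 0.0, 0.338], [-0.0, -1.0, -0.0]]
force: [-0.1, 0.8, -0.7]
opening: 0.202
```

```bash
cat >> h.py <<'E'
def st():
    s=bot.read_state();np.set_printoptions(precision=5,suppress=True);print(s["time_s"],np.array(s["position"]),"F",np.array(s["force"]),"M",np.array(s["moment"]),"yaw",np.degrees(np.arctan2(s["tcp_rot"][1][2],s["tcp_rot"][0][2])))
E
python3 -c "
from h import *
st()"
```

```text
8.7 [ 0.5314  -0.17826  0.12828] F [-0.07731  0.8078  -0.69822] M [-0.13082 -0.04462  0.02702] yaw 19.738198454431284
```

Call:
arm_command(translation=[[0, 0.007, 0], [0, 0.013, 0], [0, 0.02, 0], [0, 0.026, 0], [0, 0.032, 0]], rotation=[[0, 0, 0], [0, 0, 0], [0, 0, 0], [0, 0, 0], [0, 0, 0]], grip=[1, 1, 1, 1, 1])

```text
time_s: 9.2
position: [0.5316, -0.1785, 0.126]
tcp_rot: [[0.337, 0.0, 0.941], [-0.941, -0.0, 0.337], [0.0, -1.0, 0.0]]
force: [0.8, 0.5, -0.6]
opening: 0.204
```

Call:
arm_command(translation=[[0, 0.003, 0], [0, 0.006, 0], [0, 0.009, 0], [0, 0.012, 0], [0, 0.012, 0]], rotation=[[0, 0, 0], [0, 0, 0], [0, 0, 0], [0, 0, 0], [0, 0, 0]], grip=[1, 1, 1, 1, 1])

```text
time_s: 9.7
position: [0.5314, -0.1783, 0.1249]
tcp_rot: [[0.337, -0.0, 0.941], [-0.941, 0.0, 0.337], [-0.0, -1.0, -0.0]]
force: [-0.5, 0.6, -0.2]
opening: 0.203
```

Call:
arm_command(translation=[[0, 0.003, 0], [0, 0.006, 0], [0, 0.009, 0], [0, 0.009, 0]], rotation=[[0, 0, 0], [0, 0, 0], [0, 0, 0], [0, 0, 0]], grip=[1, 1, 1, 1])

```text
time_s: 10.1
position: [0.5314, -0.1783, 0.1242]
tcp_rot: [[0.337, -0.0, 0.941], [-0.941, 0.0, 0.337], [-0.0, -1.0, -0.0]]
force: [-0.7, 1.2, -2.0]
opening: 0.206
```

Call:
arm_command(translation=[[0, 0.003, 0], [0, 0.006, 0], [0, 0.009, 0], [0, 0.009, 0]], rotation=[[0, 0, 0], [0, 0, 0], [0, 0, 0], [0, 0, 0]], grip=[1, 1, 1, 1])

```text
time_s: 10.5
position: [0.5314, -0.1783, 0.1235]
tcp_rot: [[0.337, -0.0, 0.941], [-0.941, 0.0, 0.337], [-0.0, -1.0, -0.0]]
force: [-0.3, 0.9, -1.1]
opening: 0.206
```

```bash
python3 -c "
from h import *
st()"
```

```text
10.5 [ 0.53139 -0.17828  0.12353] F [-0.29757  0.93727 -1.09824] M [0.2869  0.13804 0.0079 ] yaw 19.724426197975042
```

Already 2 mm below crest contact with no force, so the teeth are probably entering the grooves. I'll continue gently.

Call:
arm_command(translation=[[0, 0.003, 0], [0, 0.006, 0], [0, 0.009, 0], [0, 0.012, 0], [0, 0.012, 0]], rotation=[[0, 0, 0], [0, 0, 0], [0, 0, 0], [0, 0, 0], [0, 0, 0]], grip=[1, 1, 1, 1, 1])

```text
time_s: 11.0
position: [0.5314, -0.1783, 0.1226]
tcp_rot: [[0.337, -0.0, 0.941], [-0.941, 0.0, 0.337], [-0.001, -1.0, -0.0]]
force: [-1.3, 2.8, 1.0]
opening: 0.208
```

Call:
arm_command(translation=[[0, 0.003, 0], [0, 0.006, 0], [0, 0.008, 0], [0, 0.008, 0]], rotation=[[0, 0, 0], [0, 0, 0], [0, 0, 0], [0, 0, 0]], grip=[1, 1, 1, 1])

```text
time_s: 11.4
position: [0.5313, -0.1783, 0.1219]
tcp_rot: [[0.337, -0.0, 0.941], [-0.941, 0.0, 0.337], [-0.001, -1.0, -0.0]]
force: [-0.8, 3.4, 1.0]
opening: 0.205
```

```bash
python3 -c "
from h import *
st()"
```

```text
11.4 [ 0.53135 -0.17826  0.12193] F [-0.75971  3.43683  0.95291] M [0.62731 0.28627 0.03949] yaw 19.716023170947032
```

Call:
arm_command(translation=[[-0.004, 0, 0], [-0.004, 0.003, 0], [-0.004, 0.006, 0], [-0.004, 0.006, 0]], rotation=[[0, 0, 0], [0, 0, 0], [0, 0, 0], [0, 0, 0]], grip=[1, 1, 1, 1])

```text
time_s: 11.8
position: [0.5314, -0.1781, 0.1215]
tcp_rot: [[0.337, -0.0, 0.941], [-0.941, 0.0, 0.337], [-0.0, -1.0, -0.0]]
force: [-0.5, 2.1, 1.2]
opening: 0.209
```

```bash
python3 -c "
from h import *
st()"
```

```text
11.8 [ 0.53138 -0.17812  0.12146] F [-0.47498  2.08838  1.24825] M [ 0.45052  0.32761 -0.0374 ] yaw 19.721157584407344
```

Call:
arm_command(translation=[[-0.003, 0.003, 0], [-0.003, 0.005, 0], [-0.003, 0.005, 0], [-0.003, 0.005, 0]], rotation=[[0, 0, 0], [0, 0, 0], [0, 0, 0], [0, 0, 0]], grip=[1, 1, 1, 1])

```text
time_s: 12.2
position: [0.5314, -0.178, 0.1211]
tcp_rot: [[0.337, 0.0, 0.941], [-0.941, -0.0, 0.337], [0.0, -1.0, 0.0]]
force: [-1.5, 2.3, -0.4]
opening: 0.205
```

Call:
arm_command(translation=[[-0.001, 0.003, 0], [-0.001, 0.006, 0], [-0.001, 0.006, 0], [-0.001, 0.006, 0]], rotation=[[0, 0, 0], [0, 0, 0], [0, 0, 0], [0, 0, 0]], grip=[1, 1, 1, 1])

```text
time_s: 12.6
position: [0.5314, -0.178, 0.1208]
tcp_rot: [[0.338, 0.0, 0.941], [-0.941, -0.0, 0.338], [0.0, -1.0, 0.0]]
force: [-1.4, 2.0, 2.3]
opening: 0.205
```

```bash
python3 -c "
from h import *
st()"
```

```text
12.6 [ 0.53145 -0.17797  0.12079] F [-1.42017  2.00805  2.27155] M [0.31839 0.31757 0.00395] yaw 19.72525254709623
```

Call:
arm_command(translation=[[0, 0.002, 0], [0, 0.004, 0], [0, 0.004, 0]], rotation=[[0, 0, 0], [0, 0, 0], [0, 0, 0]], grip=[1, 1, 1])

```text
time_s: 12.9
position: [0.5314, -0.178, 0.1207]
tcp_rot: [[0.338, 0.0, 0.941], [-0.941, -0.0, 0.338], [0.0, -1.0, 0.0]]
force: [-2.2, 2.2, 4.6]
opening: 0.204
```

Call:
arm_command(translation=[[0, 0.002, 0], [0, 0.004, 0], [0, 0.004, 0]], rotation=[[0, 0, 0], [0, 0, 0], [0, 0, 0]], grip=[1, 1, 1])

```text
time_s: 13.2
position: [0.5315, -0.178, 0.1207]
tcp_rot: [[0.338, 0.0, 0.941], [-0.941, -0.0, 0.338], [0.001, -1.0, 0.0]]
force: [-1.8, 2.1, 7.6]
opening: 0.201
```

```bash
python3 -c "
from h import *
st()"
```

```text
13.2 [ 0.53149 -0.17795  0.12073] F [-1.79098  2.08735  7.61401] M [ 0.42612  0.53898 -0.01416] yaw 19.730866809062004
```

Call:
arm_command(translation=[[-0.001, 0.002, 0], [-0.002, 0.003, 0], [-0.002, 0.003, 0], [-0.002, 0.003, 0], [-0.002, 0.003, 0]], rotation=[[0, 0, 0], [0, 0, 0], [0, 0, 0], [0, 0, 0], [0, 0, 0]], grip=[1, 1, 1, 1, 1])

```text
time_s: 13.7
position: [0.5315, -0.1779, 0.1207]
tcp_rot: [[0.338, 0.001, 0.941], [-0.941, -0.001, 0.338], [0.001, -1.0, 0.0]]
force: [-3.2, 2.4, 8.6]
opening: 0.204
```

```bash
python3 - <<'E'
from h import *
st()
c=cap("wrist"); np.savez("pics/w5.npz",**{k:np.array(v) for k,v in c.items()})
a=c["image"][90:330,96:416]; 
cv2.imwrite("pics/w5.png",cv2.resize(a,(800,600),interpolation=cv2.INTER_CUBIC))
E
```

```text
13.7 [ 0.53146 -0.17794  0.1207 ] F [-3.22927  2.40476  8.56676] M [ 0.40565  0.65369 -0.04725] yaw 19.732563684357526
```

View pics/w5.png

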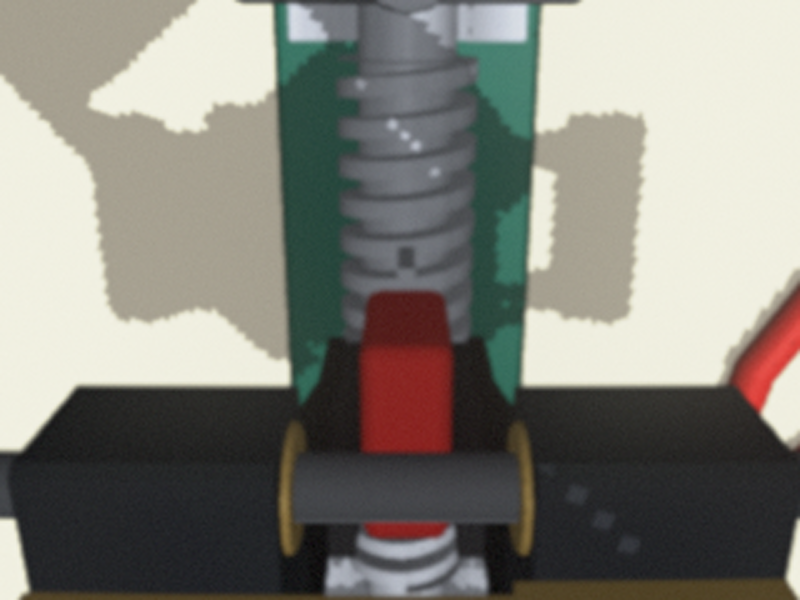

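The blade end at (406,257) sits centred on the spindle (edges at about 340 and 473) and down among the crests. It bottomed at the predicted height, 0.1207 against 0.1208 m, under about 8.6 N. I'll hold it there.

Call:
arm_command(translation=[[0, 0, 0], [0, 0.001, 0], [0, 0.001, 0], [0, 0.001, 0], [0, 0.001, 0]], rotation=[[0, 0, 0], [0, 0, 0], [0, 0, 0], [0, 0, 0], [0, 0, 0]], grip=[1, 1, 1, 1, 1])

```text
time_s: 14.25
position: [0.5315, -0.178, 0.1207]
tcp_rot: [[0.338, 0.001, 0.941], [-0.941, -0.001, 0.338], [0.001, -1.0, 0.0]]
force: [-3.0, 3.4, 8.3]
opening: 0.203
```

Call:
arm_command(translation=[[0, 0, 0], [0, 0, 0], [0, 0, 0], [0, 0, 0], [0, 0, 0]], rotation=[[0, 0, 0], [0, 0, 0], [0, 0, 0], [0, 0, 0], [0, 0, 0]], grip=[1, 1, 1, 1, 1])

```text
time_s: 14.75
position: [0.5315, -0.178, 0.1207]
tcp_rot: [[0.338, 0.001, 0.941], [-0.941, -0.001, 0.338], [0.001, -1.0, 0.0]]
force: [-2.4, 1.7, 8.2]
opening: 0.204
```

Call:
arm_command(translation=[[0, 0, 0], [0, 0, 0], [0, 0, 0], [0, 0, 0], [0, 0, 0]], rotation=[[0, 0, 0], [0, 0, 0], [0, 0, 0], [0, 0, 0], [0, 0, 0]], grip=[1, 1, 1, 1, 1])

```text
time_s: 15.25
position: [0.5315, -0.178, 0.1207]
tcp_rot: [[0.338, 0.001, 0.941], [-0.941, -0.001, 0.338], [0.001, -1.0, 0.0]]
force: [-4.2, 2.8, 7.8]
opening: 0.205
```

```bash
python3 -c "
from h import *
st()"
```

```text
15.25 [ 0.53148 -0.17796  0.12072] F [-4.22037  2.79989  7.80715] M [ 0.36908  0.60942 -0.01796] yaw 19.73258171022875
```

Call:
arm_command(translation=[[-0.001, 0.002, -0.002], [-0.002, 0.004, -0.004], [-0.002, 0.005, -0.004], [-0.002, 0.005, -0.004], [-0.002, 0.005, -0.004]], rotation=[[0, 0, 0], [0, 0, 0], [0, 0, 0], [0, 0, 0], [0, 0, 0]], grip=[1, 1, 1, 1, 1])

```text
time_s: 15.75
position: [0.5314, -0.178, 0.1207]
tcp_rot: [[0.338, 0.002, 0.941], [-0.941, -0.001, 0.338], [0.001, -1.0, 0.001]]
force: [-2.9, 2.7, 10.3]
opening: 0.2
```

Call:
arm_command(translation=[[0, 0, 0], [0, 0, 0], [0, 0, 0], [0, 0, 0], [0, 0, 0]], rotation=[[0, 0, 0], [0, 0, 0], [0, 0, 0], [0, 0, 0], [0, 0, 0]], grip=[1, 1, 1, 1, 1])

```text
time_s: 16.25
position: [0.5314, -0.178, 0.1207]
tcp_rot: [[0.338, 0.001, 0.941], [-0.941, -0.001, 0.338], [0.001, -1.0, 0.001]]
force: [-2.8, 2.0, 10.0]
opening: 0.204
```

Call:
arm_command(translation=[[0, 0, 0], [0, 0, 0], [0, 0, 0], [0, 0, 0], [0, 0, 0]], rotation=[[0, 0, 0], [0, 0, 0], [0, 0, 0], [0, 0, 0], [0, 0, 0]], grip=[1, 1, 1, 1, 1])

```text
time_s: 16.75
position: [0.5314, -0.1779, 0.1207]
tcp_rot: [[0.338, 0.001, 0.941], [-0.941, -0.001, 0.338], [0.001, -1.0, 0.001]]
force: [-2.9, 2.3, 10.4]
opening: 0.202
```

```bash
python3 -c "
from h import *
st()"
```

```text
16.75 [ 0.53141 -0.17794  0.12069] F [-2.93105  2.30659 10.44721] M [0.51934 0.54738 0.01977] yaw 19.72985060957287
```

The leaf has been rigidly seated at about 10 N for well over a second. Now I'll lift straight up and go back to the holder.

Call:
arm_command(translation=[[0, -0.03, 0], [0, -0.08, 0], [0, -0.2, 0], [0, -0.6, 0], [0, -0.9, 0]], rotation=[[0, 0, 0], [0, 0, 0], [0, 0, 0], [0, 0, 0], [0, 0, 0]], grip=[1, 1, 1, 1, 1])

```text
time_s: 17.25
position: [0.5316, -0.1783, 0.1927]
tcp_rot: [[0.337, 0.001, 0.941], [-0.941, -0.001, 0.337], [0.002, -1.0, 0.001]]
force: [0.4, 0.7, -0.4]
opening: 0.201
```

```bash
python3 -c "
from h import *
st()
plan([.5573,.2296,.20],-7.52)"
```

```text
17.25 [ 0.53157 -0.17835  0.19269] F [ 0.42536  0.73667 -0.39191] M [-0.1453  -0.04818  0.00757] yaw 19.717274160907113
T [-0.975, -0.02, 0.42] R [-0.001, 0.454, 0.001] rows 4
T [-0.975, -0.018, -0.067] R [-0.0, -0.0, 0.0] rows 2
T [-0.975, -0.018, -0.066] R [-0.0, -0.0, 0.0] rows 2
T [-0.975, -0.017, -0.067] R [-0.0, -0.0, 0.0] rows 2
T [-0.975, -0.018, -0.066] R [-0.0, -0.0, 0.0] rows 2
T [-0.138, -0.002, -0.01] R [-0.0, -0.0, 0.0] rows 1
```

Call:
arm_command(translation=[[-0.3, -0.1, 0.13], [-0.975, -0.1, 0.42], [-0.975, -0.1, 0.42], [-0.975, -0.1, 0.42]], rotation=[[0, 0.12, 0], [0, 0.26, 0], [0, 0.4, 0], [0, 0.454, 0]], grip=[1, 1, 1, 1])

```text
time_s: 17.65
position: [0.5365, -0.0909, 0.2]
tcp_rot: [[-0.132, 0.001, 0.991], [-0.991, -0.0, -0.132], [0.0, -1.0, 0.001]]
force: [0.4, 0.8, -0.9]
opening: 0.203
```

Call:
arm_command(translation=[[-0.975, 0, -0.067], [-0.975, 0, -0.067]], rotation=[[0, 0, 0], [0, 0, 0]], grip=[1, 1])

```text
time_s: 17.85
position: [0.5415, -0.0136, 0.1999]
tcp_rot: [[-0.132, 0.001, 0.991], [-0.991, 0.0, -0.132], [-0.0, -1.0, 0.001]]
force: [0.3, -0.6, -0.9]
opening: 0.202
```

Call:
arm_command(translation=[[-0.975, 0, -0.067], [-0.975, 0, -0.067]], rotation=[[0, 0, 0], [0, 0, 0]], grip=[1, 1])

```text
time_s: 18.05
position: [0.5464, 0.0656, 0.1999]
tcp_rot: [[-0.13, 0.002, 0.992], [-0.992, 0.0, -0.13], [-0.001, -1.0, 0.002]]
force: [0.2, -0.1, -1.8]
opening: 0.202
```

Call:
arm_command(translation=[[-0.975, 0, -0.067], [-0.975, 0, -0.067]], rotation=[[0, 0, 0], [0, 0, 0]], grip=[1, 1])

```text
time_s: 18.25
position: [0.5515, 0.144, 0.2]
tcp_rot: [[-0.129, 0.002, 0.992], [-0.992, 0.001, -0.129], [-0.001, -1.0, 0.002]]
force: [0.1, -0.1, -0.5]
opening: 0.204
```

Call:
arm_command(translation=[[-0.975, 0, -0.067], [-0.975, 0, -0.067], [-0.975, 0, -0.067], [-0.975, 0, -0.067]], rotation=[[0, 0, 0], [0, 0, 0], [0, 0, 0], [0, 0, 0]], grip=[1, 1, 1, 1])

```text
time_s: 18.65
position: [0.556, 0.2195, 0.1995]
tcp_rot: [[-0.129, 0.001, 0.992], [-0.992, -0.001, -0.129], [0.001, -1.0, 0.001]]
force: [-1.0, -1.0, -0.6]
opening: 0.204
```

```bash
python3 -c "
from h import *
st()
plan([.5573,.2296,.125],-7.52)"
```

```text
18.65 [0.55598 0.21954 0.19949] F [-1.03787 -1.00662 -0.58104] M [-0.12283  0.06669  0.02301] yaw -7.411801357936432
T [-0.127, 0.931, -0.001] R [-0.001, 0.002, 0.001] rows 2
```

Call:
arm_command(translation=[[-0.127, 0.4, 0], [-0.127, 0.931, 0], [-0.127, 0.931, 0], [-0.127, 0.931, 0]], rotation=[[0, 0.002, 0], [0, 0.002, 0], [0, 0.002, 0], [0, 0.002, 0]], grip=[1, 1, 1, 1])

```text
time_s: 19.05
position: [0.557, 0.2279, 0.1246]
tcp_rot: [[-0.135, -0.002, 0.991], [-0.991, -0.001, -0.135], [0.001, -1.0, -0.002]]
force: [-0.2, -0.4, -0.5]
opening: 0.203
```

Call:
arm_command(translation=[[0, 0.2, 0], [0, 0.38, 0], [0, 0.38, 0], [0, 0.38, 0], [0, 0.38, 0]], rotation=[[0, 0, 0], [0, 0, 0], [0, 0, 0], [0, 0, 0], [0, 0, 0]], grip=[1, 1, 1, 1, 1])

```text
time_s: 19.55
position: [0.5578, 0.2293, 0.0955]
tcp_rot: [[-0.133, 0.002, 0.991], [-0.991, 0.0, -0.133], [-0.001, -1.0, 0.002]]
force: [0.2, 0.3, -0.6]
opening: 0.204
```

```bash
python3 -c "
from h import *
st()
plan([.5573,.2296,.082],-7.52)
c=cap('wrist'); cv2.imwrite('pics/w6.png',cv2.resize(c['image'][90:330,96:416],(800,600),interpolation=cv2.INTER_CUBIC))"
```

```text
19.55 [0.55785 0.22932 0.09546] F [ 0.23256  0.32942 -0.5717 ] M [-0.05631  0.09263  0.00926] yaw -7.6438072418605
T [-0.002, 0.168, -0.008] R [-0.002, -0.002, -0.001] rows 1
```

View pics/w6.png

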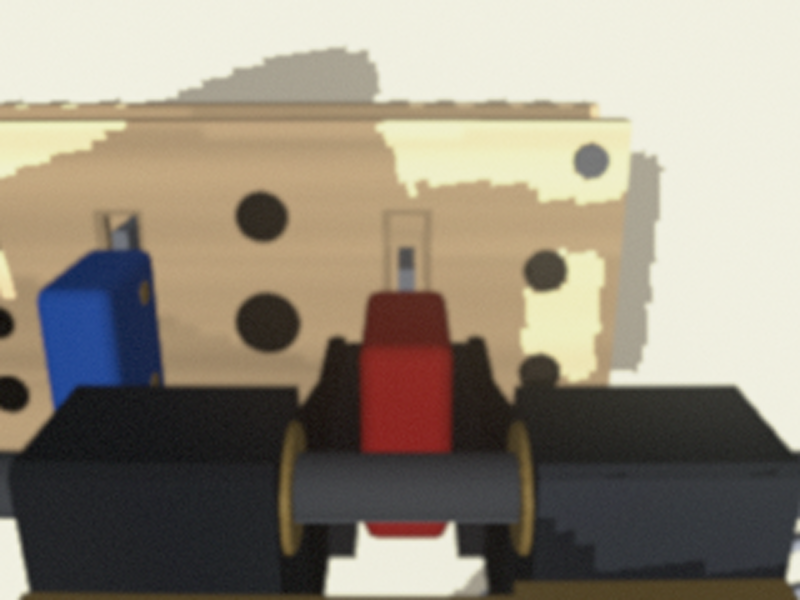

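The blade end at (406,255) is lined up with the slot centred at x≈408, rows 212–290. I'll lower it in.

Call:
arm_command(translation=[[0, 0.05, -0.005], [0, 0.1, -0.005], [0, 0.15, -0.005], [0, 0.17, -0.005], [0, 0.17, -0.005]], rotation=[[0, 0, 0], [0, 0, 0], [0, 0, 0], [0, 0, 0], [0, 0, 0]], grip=[1, 1, 1, 1, 1])

```text
time_s: 20.1
position: [0.5564, 0.2293, 0.0802]
tcp_rot: [[-0.133, -0.001, 0.991], [-0.991, -0.0, -0.133], [0.0, -1.0, -0.001]]
force: [-0.5, 0.7, -0.3]
opening: 0.209
```

```bash
python3 -c "
from h import *
st()
plan([.5573,.2296,.0665],-7.52)"
```

```text
20.1 [0.55641 0.22927 0.08024] F [-0.53529  0.72647 -0.27988] M [-0.11456  0.10348  0.026  ] yaw -7.635125525794229
T [-0.006, 0.172, 0.011] R [0.001, -0.002, 0.0] rows 1
```

Call:
arm_command(translation=[[0, 0.05, 0.006], [0, 0.1, 0.006], [0, 0.14, 0.006], [0, 0.165, 0.006], [0, 0.172, 0.006]], rotation=[[0, 0, 0], [0, 0, 0], [0, 0, 0], [0, 0, 0], [0, 0, 0]], grip=[1, 1, 1, 1, 1])

```text
time_s: 20.6
position: [0.557, 0.2292, 0.0666]
tcp_rot: [[-0.133, -0.001, 0.991], [-0.991, -0.0, -0.133], [0.0, -1.0, -0.001]]
force: [0.6, 0.2, -0.6]
opening: 0.202
```

```bash
python3 -c "
from h import *
st()"
```

```text
20.6 [0.55701 0.2292  0.06662] F [ 0.58292  0.18194 -0.60844] M [-0.13436  0.07387  0.02422] yaw -7.636034567213221
```

Next, lower the last 0.6 mm, then open to half (clear of the blue leaf).

Call:
arm_command(translation=[[0, 0.004, 0], [0, 0.008, 0], [0, 0.008, 0]], rotation=[[0, 0, 0], [0, 0, 0], [0, 0, 0]], grip=[1, 1, 1])

```text
time_s: 20.9
position: [0.5573, 0.2293, 0.0665]
tcp_rot: [[-0.133, 0.0, 0.991], [-0.991, 0.0, -0.133], [-0.0, -1.0, 0.0]]
force: [0.1, 0.3, -1.0]
opening: 0.202
```

Call:
arm_command(translation=[[0, 0, 0], [0, 0, 0], [0, 0, 0], [0, 0, 0], [0, 0, 0]], rotation=[[0, 0, 0], [0, 0, 0], [0, 0, 0], [0, 0, 0], [0, 0, 0]], grip=[0.5, 0.2, 0, 0, 0])

```text
time_s: 21.4
position: [0.5573, 0.2293, 0.0665]
tcp_rot: [[-0.133, 0.0, 0.991], [-0.991, 0.0, -0.133], [-0.0, -1.0, 0.0]]
force: [0.1, -0.1, -0.2]
opening: 0.474
```

Call:
arm_command(translation=[[0, 0, 0], [0, -0.2, 0], [0, -0.5, 0], [0, -1, 0], [0, -1, 0]], rotation=[[0, 0, 0], [0, 0, 0], [0, 0, 0], [0, 0, 0], [0, 0, 0]], grip=[0, 0, 0, 0, 0])

```text
time_s: 21.9
position: [0.5607, 0.2301, 0.1514]
tcp_rot: [[-0.133, 0.011, 0.991], [-0.991, 0.002, -0.133], [-0.004, -1.0, 0.01]]
force: [1.5, 0.0, 1.0]
opening: 0.498
```

Call:
arm_command(translation=[[0, -0.5, 0], [0, -1, 0], [0, -1, 0], [0, -1, 0], [0, -1, 0]], rotation=[[0, 0, 0], [0, 0, 0], [0, 0, 0], [0, 0, 0], [0, 0, 0]], grip=[0, 0, 0, 0, 0])

```text
time_s: 22.4
position: [0.556, 0.229, 0.2249]
tcp_rot: [[-0.133, -0.003, 0.991], [-0.991, -0.001, -0.133], [0.001, -1.0, -0.003]]
force: [0.3, -1.6, 0.4]
opening: 0.497
```

```bash
python3 - <<'E'
from h import *
st()
c=cap("wrist")
for s_,ce,m in redblob(c): print(s_,ce,atz(c,ce,.074))
a=cv2.resize(c["image"],(400,300)); d=cap("side"); b=d["image"][220:384,180:400]
cv2.imwrite("pics/end.png",np.hstack([a,cv2.resize(b,(400,300))]))
t=cap("top")
for n,z in (("buckle",0),("pliers",0)): print(n,[(p,f,atz(t,p,z)) for p,f in spot("top",n,1)])
E
```

```text
22.4 [0.55603 0.22901 0.22488] F [ 0.26862 -1.5813   0.36982] M [-0.10774  0.08573  0.01948] yaw -7.6357780481714785
[252, 154, 17, 46, 753] [259.9 176.7] [0.5567  0.23238 0.074  ]
[279, 258, 16, 14, 124] [287.6 266.1] [0.57302 0.12968 0.074  ]
buckle [(array([231.5, 130.4]), 0.78, array([0.69755, 0.08145, 0.     ]))]
pliers [(array([322.8, 129.3]), 0.67, array([ 0.70158, -0.12071,  0.     ]))]
```

View pics/end.png

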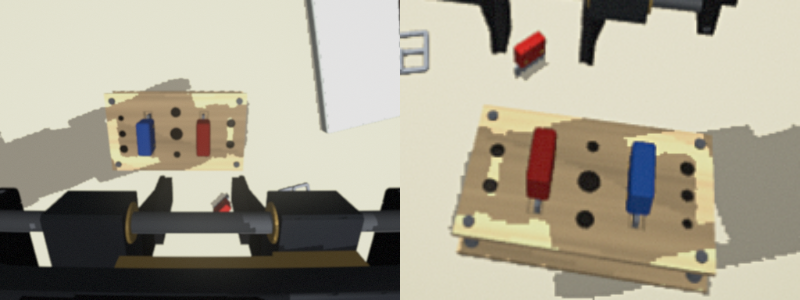

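The red leaf hangs upright in its original slot (left panel (203,138), right panel (541,165)), and the blue leaf, buckle and pliers have not moved.

```bash
python3 -c "
from rig import bot
print(bot.hand_in())"
```

```text
the job is handed in; nothing more can be done
None
```

I checked the thread with the red 10 mm leaf, hung the leaf back in its own slot and handed the job in at about 22.5 s of the 67 s allowed.

- **Picking:** I took the large red-handled leaf from the holder and left the small red look-alike on the bench.
- **Seating:** The teeth went into the grooves without first standing on a crest. The leaf stopped hard at TCP height 0.1207 m, against 0.1208 m expected for fully home. More push raised the force but not the depth.
- **Pressing:** I held it there for about 3 s at 8 to 10 N down, with about 4 N sideways. The largest total force read was about 11 N, under the 25 N limit.
- **Last checks:** The final pictures show the red leaf upright in its slot, within about 1 mm of where it started. The blue leaf looks as before, and the buckle and pliers are where they were, within the networks' error of up to about 9 mm. The gripper is clear and touching nothing.
- **Less certain:** I judged flatness along the whole edge from depth, stiffness and a level tool; I did not measure the height of each end. No check failed.

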